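One level scoop of caster balls

ROBOT

A 6-joint arm with a two-finger parallel gripper is mounted at the origin on the work surface. World frame = base frame: x ahead of the robot, y to its left, z up, the work surface at z = 0. Lengths are in m, angles in rad, forces in N, time in s.
With the tool pointing down it reaches from about 0.3 to 0.875 m from the base axis. Payload 6.4 kg.
Tool frame: the origin (TCP) lies midway between the tips of the shut fingers; the grasp point (between the pads) lies 19 mm behind it; x points along the fingers, y is the direction in which the jaws open and shut, and the axes are right-handed (so a half turn about x gives the same grasp; the last joint's range is limited). The gripper opens to 85 mm and grips with 20 to 120 N. Pads are 22 mm wide; open, the fingers measure 114 mm over their backs; the gripper's body (76 mm by 85 mm) begins 54 mm behind the grasp point. The pads swing forward as they close: fully open they stand 13 mm farther back than shut.
Start: joints at [-1.457, 0.181, 1.607, -0, 1.354, -0.206], TCP at [0.181, -0.546, 0.231] pointing down, gripper open.
Joint ranges: [-2.99, 2.99], [-0.89, 2.07], [0.3, 2.58], [-1.14, 4.28], [0, 2.63], [-3.12, 3.12]. Speed limits (rad/s): [2.57, 2.57, 3.01, 3.14, 3.14, 3.14].

INTERFACE

Orientations are given as a unit quaternion [w, x, y, z].
In Python, from bench import ctrl gives the robot as it stands.
- The arm moves only by the tool step_arm, never from a script. Its argument "motion" is a list of rows, each a list of 7 numbers: the shift along the tool's x, y, z in mm, then the turn, a rotation vector about the tool's x, y, z in degrees, then the closure in counts, from 0 (fully open) to 255 (shut). In form: [[tx, ty, tz, rx, ry, rz, hand], ...]. A call has 1 to 10 rows; each row is the pose to reach, as a shift and turn from the pose commanded when the call began, along the tool's axes at that moment; what a row does not reach only later rows make up. A row lasts 1/8 s, in which the tool goes at most 62.5 mm and 10.7 degrees, less where a joint would pass 70% of its speed; a pose out of reach is approached as far as the arm can. A call with a gripper value outside its range is refused whole. The fingers move at their own pace and stop on an object; the grip force is fixed at half the most. Time passes only in rows, so rows that repeat a pose let the fingers close. It gives the time, the measured TCP pose, the force and the opening at its end, in the units of the state.
- ctrl.get_obs(): the state, without advancing time (a new reading comes with each control period).
- ctrl.camera(name): name is "scene" or "top" or "wrist"; returns (picture, depth): 384x512x3 uint8, red, green, blue; 384x512 float32, m along the optical axis (not along the pixel's ray), 0 where there is no reading.
- ctrl.camera_info(name): a dict with "fx", "fy", "cx", "cy" (pixels), "T" (4x4, takes a point from camera to world coordinates); the wrist camera has in their place "hand_eye" (4x4, takes a point from camera to tool coordinates, whose origin is the TCP and whose axes are the tool frame's). Camera axes: x right, y down, z forward; pixel columns grow to the right and rows downward; lengths in m; the calibration is good to about 2 mm. The wrist camera is an equidistant fisheye: a pixel r from the principal point sees the ray r / f radians off the axis. A picture is of the moment at which its call begins: read the wrist's pose just before it. camera_info takes no time and is no camera call.
- ctrl.hand_in(): hands the job in, once; it reports no verdict.
The state is a dict: "time_s": time; "q": joint angles; "dq": joint speeds; "joint_efforts": joint torques, N m; "eef_pos": TCP position; "eef_rot": TCP orientation; "wrist_force": force on the tool from outside, world axes, zero at the start; "torque": the same for the moment, N m; "opening": opening from 0.0 (shut) to 1.0 (fully open).
Only numpy, scipy, OpenCV 4.12 (cv2) and the standard library are available. Lean on these libraries where they do the work, as an engineer would, in place of code of your own. Each camera call takes 0.05 s, during which the arm holds its last target. There are 200 camera calls.

TASK

With the green scoop, dig into the orange balls at the end of the grey bin until the scoop is heaped, raise it a little so that it is off the bin floor with the heap on it, and draw it back under the bin's yellow levelling bar so that the bar strikes the heap off into the bin and one level layer of three or four balls is left. Tip that level scoop into the white dish, then stand the scoop upright on the bench and let go; every other ball stays in the bin. Leave the glue bottle, the solder spool and the breadboard where they are.

Things in the scene. Friction and masses are not known exactly. Their poses are not given: they have to be found in the camera images.
- bin: Grey open parts bin, fixed, 256 x 74 x 78 mm outside; inside 248 mm long (x) and 66 mm wide (y); walls 4 mm, floor 5 mm thick. Origin: centre of its underside, on the bench. Its x axis points along the bin to the end where the balls lie (inner end face at x = +124 mm, the other at -124 mm; no balls below x = -10 mm at first). A yellow levelling bar crosses its mouth.
- bar (a point): Middle of the underside of the yellow levelling bar, 38.5 mm from the bin's origin along its x axis and 63 mm above the bench (58 mm above the bin floor). The bar is 7 mm thick along the bin and 13 mm high (up to 76 mm above the bench) and spans the full width.
- scoop: Green scoop, about 120 g, loose, standing on the bench, 128 mm high. Origin: underside of the pan floor; z up, x to the nose. Two rails 10 mm high (outer faces y = +-29 mm) run back from the pan to x = -67.5 mm, with a gap between them; nothing stands higher than 10 mm from x = -27.5 to -55.5 mm. Behind that an upright stem (to x = -67.5 mm, 14 mm wide) carries the black grip.
- grip (a point): Centre of the scoop's black grip, 67.5 mm behind the scoop's origin and 106 mm above its underside: a block 26 mm (x) x 14 mm (y) x 44 mm high (84 to 128 mm above the underside). Pinch its two flat sides (across the scoop's y axis), from above or leaning along the scoop's x.
- pan (a point): Middle of a layer of balls in the pan: 15 mm above the scoop's underside, over its origin. Pan: floor 2.5 mm thick, 53 mm wide inside, 58 mm outside; side and back walls reach 16 mm above the underside; back wall from x = -27.5 to -25 mm. A single layer stands 27.5 mm above the underside, a heaped ball about 43 mm or more.
- nose (a point): Middle of the scoop's open front edge, 37 mm ahead of its origin, 1 mm above its underside. A ramp rises from it to a lip at x = +22 mm, 3 mm above the pan floor, that keeps balls in while the scoop is level or tilted back a little; they roll out once the nose points about 45 degrees down or more.
- dish: White round dish, fixed to the bench, 128 mm across the rim and 104 mm at the foot, 30 mm high, floor 5 mm thick. Origin: centre of its underside.
- dish_floor (a point): Centre of the dish's inner floor, 5 mm above the bench.
- ball0_center (a point): Centre of one of the ten orange plastic balls, 25 mm across, 12 g, slippery and easily rolling; at the start they lie in one layer on the floor of the bin, filling about 134 mm at its +x end, two or three abreast. When the scoop is pushed along the floor under them towards the end wall, they ride up over its nose and pile up in and on the pan: heaped once the nose is within about 30 mm of that wall.
- ball1_center (a point): Centre of another of the ten orange balls.
- ball2_center (a point): Centre of another of the ten orange balls.
- ball3_center (a point): Centre of another of the ten orange balls.
- ball4_center (a point): Centre of another of the ten orange balls.
- ball5_center (a point): Centre of another of the ten orange balls.
- ball6_center (a point): Centre of another of the ten orange balls.
- ball7_center (a point): Centre of another of the ten orange balls.
- ball8_center (a point): Centre of another of the ten orange balls.
- ball9_center (a point): Centre of another of the ten orange balls.
- glue: Small white glue bottle with a red cap, 32 mm across, 85 mm high, loose. Origin: centre of its underside. To be left alone.
- spool: Blue solder spool standing on its flange, 60 mm across, 45 mm high, loose. Origin: centre of its underside. To be left alone.
- breadboard: White breadboard with small parts plugged in, 165 x 55 mm, 17 mm high, loose, lying flat to the robot's left. Origin: centre of its underside. To be left alone.
Mind the look-alikes: they are no part of the job. There is more than one size of the dish; the job needs the middle-sized.

How it is judged:
On the way, in this order (a step that is already met when the one before it is completed fails the run):
1. the scoop is off the bin floor, heaped: at least one ball rides on top of the layer in its pan (z of pan in the frame of bin above 0.026 m and ((z of ball0_center in the frame of scoop above 0.022 m and distance between ball0_center and pan below 0.04 m) or (z of ball1_center in the frame of scoop above 0.022 m and distance between ball1_center and pan below 0.04 m) or (z of ball2_center in the frame of scoop above 0.022 m and distance between ball2_center and pan below 0.04 m) or (z of ball3_center in the frame of scoop above 0.022 m and distance between ball3_center and pan below 0.04 m) or (z of ball4_center in the frame of scoop above 0.022 m and distance between ball4_center and pan below 0.04 m) or (z of ball5_center in the frame of scoop above 0.022 m and distance between ball5_center and pan below 0.04 m) or (z of ball6_center in the frame of scoop above 0.022 m and distance between ball6_center and pan below 0.04 m) or (z of ball7_center in the frame of scoop above 0.022 m and distance between ball7_center and pan below 0.04 m) or (z of ball8_center in the frame of scoop above 0.022 m and distance between ball8_center and pan below 0.04 m) or (z of ball9_center in the frame of scoop above 0.022 m and distance between ball9_center and pan below 0.04 m))), for 0.1 s.
2. the scoop has been drawn back under the levelling bar, its nose behind the bar and still below the bar's underside, with balls in its pan and none riding on top of the layer (x of nose in the frame of bin between -0.06 and 0.035 m and z of nose in the frame of bar below 0 m and distance between any of ball0_center, ball1_center, ball2_center, ball3_center, ball4_center, ball5_center, ball6_center, ball7_center, ball8_center, ball9_center and pan below 0.024 m and not ((z of ball0_center in the frame of scoop above 0.022 m and distance between ball0_center and pan below 0.04 m) or (z of ball1_center in the frame of scoop above 0.022 m and distance between ball1_center and pan below 0.04 m) or (z of ball2_center in the frame of scoop above 0.022 m and distance between ball2_center and pan below 0.04 m) or (z of ball3_center in the frame of scoop above 0.022 m and distance between ball3_center and pan below 0.04 m) or (z of ball4_center in the frame of scoop above 0.022 m and distance between ball4_center and pan below 0.04 m) or (z of ball5_center in the frame of scoop above 0.022 m and distance between ball5_center and pan below 0.04 m) or (z of ball6_center in the frame of scoop above 0.022 m and distance between ball6_center and pan below 0.04 m) or (z of ball7_center in the frame of scoop above 0.022 m and distance between ball7_center and pan below 0.04 m) or (z of ball8_center in the frame of scoop above 0.022 m and distance between ball8_center and pan below 0.04 m) or (z of ball9_center in the frame of scoop above 0.022 m and distance between ball9_center and pan below 0.04 m))), for 0.1 s.
3. a ball lies in the dish (distance between any of ball0_center, ball1_center, ball2_center, ball3_center, ball4_center, ball5_center, ball6_center, ball7_center, ball8_center, ball9_center and dish_floor below 0.05 m), for 0.2 s.
At the end, for the whole second after the job is handed in: Three or four balls lie in the dish (centre within 50 mm of the middle of its floor) and every other ball lies in the bin between its walls; the scoop stands still and upright on the bench itself (underside within 5 mm of it, tilted less than 0.1 rad) (((distance between each of ball5_center, ball6_center, ball7_center and dish_floor below 0.05 m or distance between each of ball5_center, ball6_center, ball8_center and dish_floor below 0.05 m or distance between each of ball5_center, ball6_center, ball9_center and dish_floor below 0.05 m or distance between each of ball5_center, ball7_center, ball8_center and dish_floor below 0.05 m or distance between each of ball5_center, ball7_center, ball9_center and dish_floor below 0.05 m or distance between each of ball5_center, ball8_center, ball9_center and dish_floor below 0.05 m or distance between each of ball6_center, ball7_center, ball8_center and dish_floor below 0.05 m or distance between each of ball6_center, ball7_center, ball9_center and dish_floor below 0.05 m or distance between each of ball6_center, ball8_center, ball9_center and dish_floor below 0.05 m or distance between each of ball7_center, ball8_center, ball9_center and dish_floor below 0.05 m) or ((distance between ball0_center and dish_floor below 0.05 m or distance between ball1_center and dish_floor below 0.05 m or distance between ball2_center and dish_floor below 0.05 m or distance between ball3_center and dish_floor below 0.05 m or distance between ball4_center and dish_floor below 0.05 m) and (distance between each of ball5_center, ball6_center and dish_floor below 0.05 m or distance between each of ball5_center, ball7_center and dish_floor below 0.05 m or distance between each of ball5_center, ball8_center and dish_floor below 0.05 m or distance between each of ball5_center, ball9_center and dish_floor below 0.05 m or distance between each of ball6_center, ball7_center and dish_floor below 0.05 m or distance between each of ball6_center, ball8_center and dish_floor below 0.05 m or distance between each of ball6_center, ball9_center and dish_floor below 0.05 m or distance between each of ball7_center, ball8_center and dish_floor below 0.05 m or distance between each of ball7_center, ball9_center and dish_floor below 0.05 m or distance between each of ball8_center, ball9_center and dish_floor below 0.05 m)) or ((distance between each of ball0_center, ball1_center and dish_floor below 0.05 m or distance between each of ball0_center, ball2_center and dish_floor below 0.05 m or distance between each of ball0_center, ball3_center and dish_floor below 0.05 m or distance between each of ball0_center, ball4_center and dish_floor below 0.05 m or distance between each of ball1_center, ball2_center and dish_floor below 0.05 m or distance between each of ball1_center, ball3_center and dish_floor below 0.05 m or distance between each of ball1_center, ball4_center and dish_floor below 0.05 m or distance between each of ball2_center, ball3_center and dish_floor below 0.05 m or distance between each of ball2_center, ball4_center and dish_floor below 0.05 m or distance between each of ball3_center, ball4_center and dish_floor below 0.05 m) and (distance between ball5_center and dish_floor below 0.05 m or distance between ball6_center and dish_floor below 0.05 m or distance between ball7_center and dish_floor below 0.05 m or distance between ball8_center and dish_floor below 0.05 m or distance between ball9_center and dish_floor below 0.05 m)) or (distance between each of ball0_center, ball1_center, ball2_center and dish_floor below 0.05 m or distance between each of ball0_center, ball1_center, ball3_center and dish_floor below 0.05 m or distance between each of ball0_center, ball1_center, ball4_center and dish_floor below 0.05 m or distance between each of ball0_center, ball2_center, ball3_center and dish_floor below 0.05 m or distance between each of ball0_center, ball2_center, ball4_center and dish_floor below 0.05 m or distance between each of ball0_center, ball3_center, ball4_center and dish_floor below 0.05 m or distance between each of ball1_center, ball2_center, ball3_center and dish_floor below 0.05 m or distance between each of ball1_center, ball2_center, ball4_center and dish_floor below 0.05 m or distance between each of ball1_center, ball3_center, ball4_center and dish_floor below 0.05 m or distance between each of ball2_center, ball3_center, ball4_center and dish_floor below 0.05 m)) and (((distance between ball0_center and dish_floor above 0.05 m or distance between ball1_center and dish_floor above 0.05 m or distance between ball2_center and dish_floor above 0.05 m or distance between ball3_center and dish_floor above 0.05 m or distance between ball4_center and dish_floor above 0.05 m) and distance between each of ball5_center, ball6_center, ball7_center, ball8_center, ball9_center and dish_floor above 0.05 m) or ((distance between each of ball0_center, ball1_center and dish_floor above 0.05 m or distance between each of ball0_center, ball2_center and dish_floor above 0.05 m or distance between each of ball0_center, ball3_center and dish_floor above 0.05 m or distance between each of ball0_center, ball4_center and dish_floor above 0.05 m or distance between each of ball1_center, ball2_center and dish_floor above 0.05 m or distance between each of ball1_center, ball3_center and dish_floor above 0.05 m or distance between each of ball1_center, ball4_center and dish_floor above 0.05 m or distance between each of ball2_center, ball3_center and dish_floor above 0.05 m or distance between each of ball2_center, ball4_center and dish_floor above 0.05 m or distance between each of ball3_center, ball4_center and dish_floor above 0.05 m) and (distance between each of ball5_center, ball6_center, ball7_center, ball8_center and dish_floor above 0.05 m or distance between each of ball5_center, ball6_center, ball7_center, ball9_center and dish_floor above 0.05 m or distance between each of ball5_center, ball6_center, ball8_center, ball9_center and dish_floor above 0.05 m or distance between each of ball5_center, ball7_center, ball8_center, ball9_center and dish_floor above 0.05 m or distance between each of ball6_center, ball7_center, ball8_center, ball9_center and dish_floor above 0.05 m)) or ((distance between each of ball0_center, ball1_center, ball2_center and dish_floor above 0.05 m or distance between each of ball0_center, ball1_center, ball3_center and dish_floor above 0.05 m or distance between each of ball0_center, ball1_center, ball4_center and dish_floor above 0.05 m or distance between each of ball0_center, ball2_center, ball3_center and dish_floor above 0.05 m or distance between each of ball0_center, ball2_center, ball4_center and dish_floor above 0.05 m or distance between each of ball0_center, ball3_center, ball4_center and dish_floor above 0.05 m or distance between each of ball1_center, ball2_center, ball3_center and dish_floor above 0.05 m or distance between each of ball1_center, ball2_center, ball4_center and dish_floor above 0.05 m or distance between each of ball1_center, ball3_center, ball4_center and dish_floor above 0.05 m or distance between each of ball2_center, ball3_center, ball4_center and dish_floor above 0.05 m) and (distance between each of ball5_center, ball6_center, ball7_center and dish_floor above 0.05 m or distance between each of ball5_center, ball6_center, ball8_center and dish_floor above 0.05 m or distance between each of ball5_center, ball6_center, ball9_center and dish_floor above 0.05 m or distance between each of ball5_center, ball7_center, ball8_center and dish_floor above 0.05 m or distance between each of ball5_center, ball7_center, ball9_center and dish_floor above 0.05 m or distance between each of ball5_center, ball8_center, ball9_center and dish_floor above 0.05 m or distance between each of ball6_center, ball7_center, ball8_center and dish_floor above 0.05 m or distance between each of ball6_center, ball7_center, ball9_center and dish_floor above 0.05 m or distance between each of ball6_center, ball8_center, ball9_center and dish_floor above 0.05 m or distance between each of ball7_center, ball8_center, ball9_center and dish_floor above 0.05 m)) or ((distance between each of ball0_center, ball1_center, ball2_center, ball3_center and dish_floor above 0.05 m or distance between each of ball0_center, ball1_center, ball2_center, ball4_center and dish_floor above 0.05 m or distance between each of ball0_center, ball1_center, ball3_center, ball4_center and dish_floor above 0.05 m or distance between each of ball0_center, ball2_center, ball3_center, ball4_center and dish_floor above 0.05 m or distance between each of ball1_center, ball2_center, ball3_center, ball4_center and dish_floor above 0.05 m) and (distance between each of ball5_center, ball6_center and dish_floor above 0.05 m or distance between each of ball5_center, ball7_center and dish_floor above 0.05 m or distance between each of ball5_center, ball8_center and dish_floor above 0.05 m or distance between each of ball5_center, ball9_center and dish_floor above 0.05 m or distance between each of ball6_center, ball7_center and dish_floor above 0.05 m or distance between each of ball6_center, ball8_center and dish_floor above 0.05 m or distance between each of ball6_center, ball9_center and dish_floor above 0.05 m or distance between each of ball7_center, ball8_center and dish_floor above 0.05 m or distance between each of ball7_center, ball9_center and dish_floor above 0.05 m or distance between each of ball8_center, ball9_center and dish_floor above 0.05 m)) or (distance between each of ball0_center, ball1_center, ball2_center, ball3_center, ball4_center and dish_floor above 0.05 m and (distance between ball5_center and dish_floor above 0.05 m or distance between ball6_center and dish_floor above 0.05 m or distance between ball7_center and dish_floor above 0.05 m or distance between ball8_center and dish_floor above 0.05 m or distance between ball9_center and dish_floor above 0.05 m))) and (distance between ball0_center and dish_floor below 0.05 m or (x of ball0_center in the frame of bin between -0.124 and 0.124 m and y of ball0_center in the frame of bin between -0.033 and 0.033 m and z of ball0_center in the frame of bin below 0.055 m)) and (distance between ball1_center and dish_floor below 0.05 m or (x of ball1_center in the frame of bin between -0.124 and 0.124 m and y of ball1_center in the frame of bin between -0.033 and 0.033 m and z of ball1_center in the frame of bin below 0.055 m)) and (distance between ball2_center and dish_floor below 0.05 m or (x of ball2_center in the frame of bin between -0.124 and 0.124 m and y of ball2_center in the frame of bin between -0.033 and 0.033 m and z of ball2_center in the frame of bin below 0.055 m)) and (distance between ball3_center and dish_floor below 0.05 m or (x of ball3_center in the frame of bin between -0.124 and 0.124 m and y of ball3_center in the frame of bin between -0.033 and 0.033 m and z of ball3_center in the frame of bin below 0.055 m)) and (distance between ball4_center and dish_floor below 0.05 m or (x of ball4_center in the frame of bin between -0.124 and 0.124 m and y of ball4_center in the frame of bin between -0.033 and 0.033 m and z of ball4_center in the frame of bin below 0.055 m)) and (distance between ball5_center and dish_floor below 0.05 m or (x of ball5_center in the frame of bin between -0.124 and 0.124 m and y of ball5_center in the frame of bin between -0.033 and 0.033 m and z of ball5_center in the frame of bin below 0.055 m)) and (distance between ball6_center and dish_floor below 0.05 m or (x of ball6_center in the frame of bin between -0.124 and 0.124 m and y of ball6_center in the frame of bin between -0.033 and 0.033 m and z of ball6_center in the frame of bin below 0.055 m)) and (distance between ball7_center and dish_floor below 0.05 m or (x of ball7_center in the frame of bin between -0.124 and 0.124 m and y of ball7_center in the frame of bin between -0.033 and 0.033 m and z of ball7_center in the frame of bin below 0.055 m)) and (distance between ball8_center and dish_floor below 0.05 m or (x of ball8_center in the frame of bin between -0.124 and 0.124 m and y of ball8_center in the frame of bin between -0.033 and 0.033 m and z of ball8_center in the frame of bin below 0.055 m)) and (distance between ball9_center and dish_floor below 0.05 m or (x of ball9_center in the frame of bin between -0.124 and 0.124 m and y of ball9_center in the frame of bin between -0.033 and 0.033 m and z of ball9_center in the frame of bin below 0.055 m)) and height (world z) of scoop below 0.005 m and angle between scoop's own z axis and vertical below 0.1 rad and linear speed of scoop below 0.02 m/s); the robot touches nothing.
It fails at once if the glue bottle is shifted by more than 30 mm (distance of glue from where it was at the start of the episode above 0.03 m).
It fails at once if the solder spool is shifted by more than 30 mm (distance of spool from where it was at the start of the episode above 0.03 m).
It fails at once if the breadboard is shifted by more than 30 mm (distance of breadboard from where it was at the start of the episode above 0.03 m).
It also fails if it takes over 69 s, if anything falls off the work surface, if the arm or the gripper's body presses on something with over 40 N, if the wrist force passes 120 N, or if a joint passes its speed limit or range.

## Working session

There is one attempt and no reset: what is moved stays moved. The work goes in short steps, Python scripts to look and compute and a tool call to move; the robot and the scene stay as the last step left them, time stands still between calls to the robot, and variables do not carry over. Pictures are saved under pics/ and viewed, about 8 in all and at most 12, crops included, and the job is handed in when it is done.

Besides the shell and the picture viewer there is one more tool, called after "Call:" as a command line: name --pt "numbers of a row" for each row, then --argument value for the rest. step_arm: Moves the arm, as the interface text tells. Its arguments: {"type":"object","properties":{"motion":{"type":"array","items":{"type":"array","items":{"type":"number"}}}},"required":["motion"]}

```bash
mkdir -p pics; ls; python3 - <<'E'
from bench import ctrl
import cv2,numpy as np
for n in("scene","top"):
    p,d=ctrl.camera(n); cv2.imwrite(f"pics/{n}0.png",p[:,:,::-1]); np.savez(f"{n}0.npz",p=p,d=d)
    i=ctrl.camera_info(n); print(n,i["fx"],i["cx"],i["cy"],np.round(i["T"],3).tolist())
i=ctrl.camera_info("wrist");print(i)
a=cv2.imread("pics/scene0.png");b=cv2.imread("pics/top0.png")
cv2.imwrite("pics/both0.png",cv2.resize(np.hstack([a,b]),(800,300)))
o=ctrl.get_obs();print(o)
E
```

```text
pics
scene 463.0910360442802 257.16907457054515 201.7077324091626 [[-0.678, 0.61, -0.411, 1.011], [0.735, 0.558, -0.385, 0.53], [-0.005, -0.563, -0.826, 1.055], [0.0, 0.0, 0.0, 1.0]]
top 382.7974889682421 263.4704111617554 194.4487916695158 [[-0.132, -0.96, 0.245, 0.317], [-0.991, 0.129, -0.027, 0.108], [-0.006, -0.247, -0.969, 0.988], [0.0, 0.0, 0.0, 1.0]]
{'fx': 297.3186396354542, 'fy': 297.3186396354542, 'cx': 256.6167311309204, 'cy': 195.40975074291597, 'hand_eye': array([[-3.06952911e-04, -3.00666110e-01,  9.53729415e-01,
        -1.42553073e-01],
       [ 9.99999713e-01,  5.68245651e-04,  5.00985946e-04,
        -4.04603354e-04],
       [-6.92582087e-04,  9.53729295e-01,  3.00665849e-01,
        -7.52930322e-02],
       [ 0.00000000e+00,  0.00000000e+00,  0.00000000e+00,
         1.00000000e+00]])}
{'time_s': 0.1, 'q': array([-1.45732147e+00,  1.81511565e-01,  1.60787274e+00, -1.16849816e-05,
        1.35379952e+00, -2.06295971e-01]), 'dq': array([-0.00113341, -0.00054147, -0.00408726, -0.00068746, -0.00207388,
       -0.00021191]), 'joint_efforts': array([ 2.63260954e-04, -4.45876372e+01, -3.52238095e+01, -3.17632739e-04,
        4.10350083e-03,  3.33667106e-05]), 'eef_pos': array([ 0.18071012, -0.5453567 ,  0.23046608]), 'eef_rot': array([ 0.11201369,  0.69810972,  0.11313799, -0.69806558]), 'wrist_force': array([-1.05402784,  0.9518759 ,  0.15025863]), 'torque': array([ 0.00271643, -0.01834628,  0.02960919]), 'opening': 1.0021632169137435}
```

View pics/top0.png

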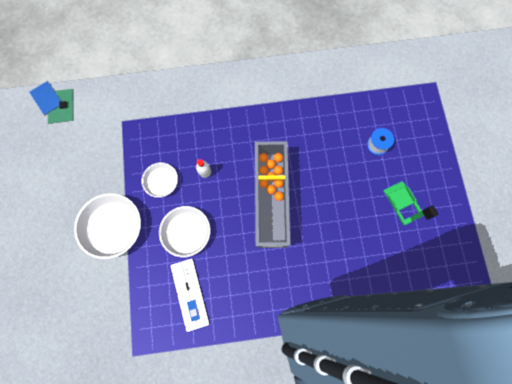

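View pics/scene0.png

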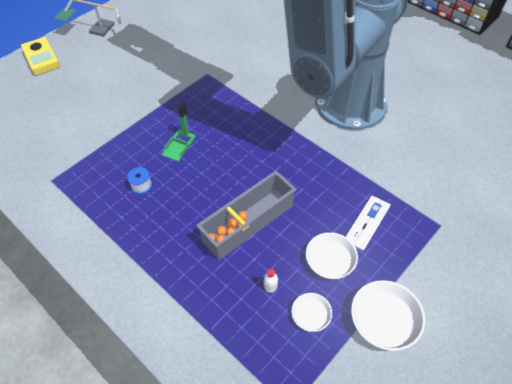

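Top view: three white bowls, small (160,180), middle (185,231) and large (109,226). I'll take the middle one and check its diameter. The scoop is at (403,200) with its grip at (430,213). The bin centre is about (272,193), with the ball end up. The spool is at (380,140), the glue bottle at (203,168) and the breadboard at (190,295).

```bash
cat > h.py <<'E'
import numpy as np,cv2
from bench import ctrl
def cloud(n,p=None,d=None):
    if p is None: p,d=ctrl.camera(n)
    i=ctrl.camera_info(n); v,u=np.mgrid[:384,:512]
    P=np.stack([(u-i["cx"])/i["fx"]*d,(v-i["cy"])/i["fy"]*d,d,np.ones_like(d)],-1)@i["T"].T
    P=P[...,:3].copy(); P[d<=0]=np.nan
    return p,P
def onplane(n,u,v,z):
    i=ctrl.camera_info(n); r=np.stack([(np.asarray(u)-i["cx"])/i["fx"],(np.asarray(v)-i["cy"])/i["fy"],np.ones(np.shape(u))],-1)@i["T"][:3,:3].T
    o=i["T"][:3,3]; return o+r*((z-o[2])/r[...,2])[...,None]
def hsv(p): return cv2.cvtColor(p,cv2.COLOR_RGB2HSV)
E
python3 - <<'E'
from h import *
for n in("scene","top"):
    f=np.load(n+"0.npz"); p,P=cloud(n,f["p"],f["d"]); H=hsv(p); z=P[...,2]; h,s,v=[H[...,k].astype(int) for k in range(3)]
    print(n)
    g=(h>50)&(h<75)&(s>120)&(v>90)&(P[...,0]>0)&(P[...,0]<.6)
    ws=(P[...,0]>.1)&(P[...,0]<.75)
    g&=ws
    q=P[g]; print("green",g.sum(),np.round(np.nanpercentile(q,[2,50,98],axis=0),3).tolist())
    low=g&(z<.02); r=cv2.minAreaRect((P[low][:,:2]*1000).astype(np.float32)); print(" low rect",r, cv2.boxPoints(r).round().tolist())
    st=q[q[:,2]>.03]; print(" stem",len(st),np.nanmedian(st,0) if len(st) else 0)
    c=np.array([np.nanmedian(q[:,0]),np.nanmedian(q[:,1])])
    k=(v<70)&(z>.07)&(z<.145)&(np.hypot(P[...,0]-c[0],P[...,1]-c[1])<.12); kk=P[k]; print(" grip",k.sum(),np.round(np.nanpercentile(kk,[2,50,98],axis=0),4).tolist())
    if k.sum()>5:
        t=kk[kk[:,2]>.120]; print(" griptop",len(t),cv2.minAreaRect((t[:,:2]*1000).astype(np.float32)) if len(t)>4 else '')
    y=(h>22)&(h<35)&(s>140)&(v>140)&ws; yy=P[y]; yt=yy[yy[:,2]>.07]; print("bar",y.sum(),np.nanmedian(yy,0),cv2.minAreaRect((yt[:,:2]*1000).astype(np.float32)),np.nanmedian(yt,0))
    b=(s<70)&(z>.068)&(z<.088)&(v>40)&(np.hypot(P[...,0]-np.nanmedian(yy[:,0]),P[...,1]-np.nanmedian(yy[:,1]))<.26)
    nb,L,S,C=cv2.connectedComponentsWithStats((b|(y&(z>.065))).astype(np.uint8)); j=1+np.argmax(S[1:,4]); q=P[L==j]; r=cv2.minAreaRect((q[:,:2]*1000).astype(np.float32)); print("bin rim",r,np.nanmedian(q[:,2]),cv2.boxPoints(r).round().tolist())
    w=(s<60)&(v>120)&(z>.005)&ws&(P[...,1]>.05)
    nb,L,S,C=cv2.connectedComponentsWithStats(w.astype(np.uint8))
    for j in range(1,nb):
        if S[j,4]<150: continue
        q=P[L==j]; zt=np.nanpercentile(q[:,2],97); q=q[q[:,2]>zt-.006]; (cc,rad)=cv2.minEnclosingCircle((q[:,:2]*1000).astype(np.float32)); print(" white",C[j].round(),S[j,4],"zt",round(zt,3),np.round(cc),round(rad,1))
    o=(h>4)&(h<18)&(s>150)&(v>100)&ws; print("balls px",o.sum(),np.nanpercentile(P[o],[1,50,99],axis=0).round(3).tolist())
E
```

```text
scene
green 491 [[0.448, -0.308, -0.004], [0.499, -0.278, 0.003], [0.543, -0.24, 0.072]]
 low rect ((495.7353210449219, -274.4510498046875), (104.69864654541016, 60.493507385253906), 18.38990020751953) [[437.0, -262.0], [456.0, -320.0], [555.0, -287.0], [536.0, -229.0]]
 stem 52 [ 0.45459016 -0.28487816  0.0570112 ]
 grip 87 [[0.4372, -0.2933, 0.088], [0.4509, -0.2858, 0.1115], [0.4583, -0.2809, 0.1268]]
 griptop 23 ((447.38336181640625, -288.2243957519531), (19.532188415527344, 12.245964050292969), 21.85170555114746)
bar 238 [ 0.57657754 -0.85840433  0.02212953] ((590.6263427734375, 61.27497482299805), (55.29099655151367, 6.7465410232543945), 85.5999755859375) [0.59142844 0.07051192 0.07351961]
bin rim ((592.60107421875, 61.12286376953125), (55.315521240234375, 2.304060935974121), 82.82634735107422) 0.07147161459726692 [[588.0, 34.0], [590.0, 34.0], [597.0, 88.0], [595.0, 89.0]]
 white [255. 222.] 1336 zt 0.078 [552.  72.] 133.9
 white [351. 236.] 1489 zt 0.029 [491. 296.] 64.5
 white [271. 283.] 197 zt 0.066 [651. 234.] 10.9
 white [389. 313.] 2797 zt 0.039 [530. 485.] 82.8
 white 
[... 693 characters left out ...]
8.443115234375, 57.24472427368164), (62.15209197998047, 7.3877973556518555), 81.50062561035156) [0.58814463 0.05860805 0.07739196]
bin rim ((551.2503662109375, 62.24161148071289), (81.78588104248047, 263.28680419921875), 83.05643463134766) 0.08011373035651265 [[416.0, 38.0], [677.0, 6.0], [687.0, 87.0], [426.0, 119.0]]
 white [266. 210.] 778 zt 0.083 [551.  67.] 134.9
 white [159. 179.] 784 zt 0.026 [637. 348.] 46.9
 white [107. 226.] 3272 zt 0.041 [531. 481.] 82.6
 white [184. 231.] 1759 zt 0.032 [491. 292.] 64.1
 white [189. 293.] 1398 zt 0.017 [337. 295.] 85.0
 white [320. 364.] 159 zt 0.554 [234.  57.] 9.1
balls px 505 [[0.544, 0.021, 0.006], [0.618, 0.055, 0.028], [0.669, 0.085, 0.033]]
```

```bash
cat >> h.py <<'E'
from scipy.spatial.transform import Rotation as Rn
def pose(o=None):
    o=o or ctrl.get_obs(); w,x,y,z=o["eef_rot"]; return np.array(o["eef_pos"]),Rn.from_quat([x,y,z,w]).as_matrix()
def Rscoop(yaw,pitch=0,sgn=1):
    "tool matrix for scoop heading yaw(deg), nose-down pitch(deg); grasp straight; sgn: tool z = sgn*scoop x"
    S=Rn.from_euler("ZY",[yaw,pitch],degrees=True).as_matrix()
    return S@np.array([[0,0,sgn],[0,sgn,0],[-1,0,0]],float),S
def rel(p,R):
    p0,R0=pose(); t=R0.T@(p-p0)*1000; r=Rn.from_matrix(R0.T@R).as_rotvec(degrees=True)
    print("shift mm",t.round(1).tolist(),"turn",r.round(1).tolist())
E
python3 - <<'E'
from h import *
p,R=pose();print(R.round(2))
for s in(1,-1):
    T,_=Rscoop(18.3,0,s); rel(np.array([.446,-.2925,.180]),T); rel(np.array([.446,-.2925,.087]),T)
E
```

```text
[[-0.    0.31 -0.95]
 [ 0.   -0.95 -0.31]
 [-1.   -0.   -0.  ]]
shift mm [50.8, -156.6, -331.3] turn [-180.0, -0.1, -0.0]
shift mm [143.8, -156.4, -331.3] turn [-180.0, -0.1, -0.0]
shift mm [50.8, -156.6, -331.3] turn [0.0, -0.0, 0.1]
shift mm [143.8, -156.4, -331.3] turn [0.0, -0.0, 0.1]
```

Call:
step_arm --pt "0 -30 -60 0 0 0 0" --pt "0 -60 -120 0 0 0 0" --pt "10 -90 -180 0 0 0 0" --pt "20 -120 -240 0 0 0 0" --pt "30 -145 -300 0 0 0 0" --pt "40 -157 -331 0 0 0 0" --pt "40 -157 -331 0 0 0 0"

```text
time_s: 0.98
eef_pos: [0.4472, -0.289, 0.1897]
eef_rot: [-0.113, -0.697, -0.116, 0.698]
wrist_force: [-0.6, -1.1, -0.6]
opening: 0.998
```

```bash
python3 - <<'E'
from h import *
o=ctrl.get_obs();print(np.round(o["q"],3),o["eef_pos"],o["time_s"],o["wrist_force"])
p,d=ctrl.camera("wrist"); cv2.imwrite("pics/w1.png",p[:,:,::-1])
T,_=Rscoop(18.3,0,-1); rel(np.array([.446,-.2925,.087]),T)
# improved bin rim in scene
f=np.load("scene0.npz"); q,P=cloud("scene",f["p"],f["d"]); z=P[...,2]
t=P[(z>.074)&(z<.084)&(P[...,0]>.38)&(P[...,0]<.72)&(abs(P[...,1]-.06)<.1)]
r=cv2.minAreaRect((t[:,:2]*1000).astype(np.float32)); print(len(t),r,cv2.boxPoints(r).round().tolist())
E
```

```text
[-7.970e-01  1.300e-01  1.753e+00  1.000e-03  1.262e+00  4.480e-01] [ 0.44718404 -0.28899184  0.18965996] 0.975 [-0.59266224 -1.08008677 -0.64443988]
shift mm [103.3, 1.7, 0.6] turn [0.2, 0.1, 0.1]
711 ((551.3517456054688, 66.17344665527344), (84.44166564941406, 264.9053955078125), 82.88172149658203) [[415.0, 41.0], [678.0, 8.0], [688.0, 92.0], [425.0, 124.0]]
```

View pics/w1.png

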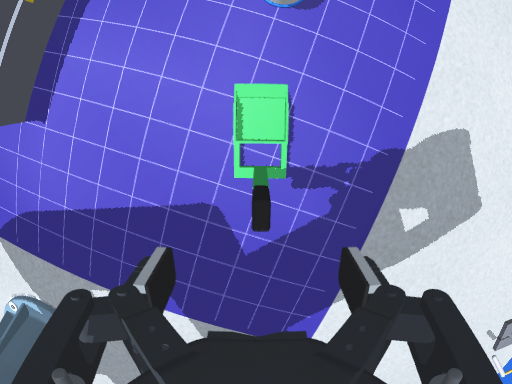

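The wrist view shows the scoop square to the jaws: grip at (261,207), finger midline at column 257. The bin corner is at the upper left. Descending and gripping.

Call:
step_arm --pt "40 1 1 0 0 0 0" --pt "80 1.5 1 0 0 0 0" --pt "103 1.5 1 0 0 0 0" --pt "103 1.5 1 0 0 0 0" --pt "103 1.5 1 0 0 0 120" --pt "103 1.5 1 0 0 0 255" --pt "103 1.5 1 0 0 0 255" --pt "103 1.5 1 0 0 0 255" --pt "103 1.5 1 0 0 0 255" --pt "103 1.5 1 0 0 0 255"

```text
time_s: 2.28
eef_pos: [0.4453, -0.2946, 0.0886]
eef_rot: [0.113, 0.698, 0.113, -0.698]
wrist_force: [-1.7, 0.4, 3.3]
opening: 0.156
```

Call:
step_arm --pt "0 0 0 0 0 0 255" --pt "-20 0 0 0 0 0 255" --pt "-50 0 0 0 0 0 255" --pt "-50 0 0 0 0 0 255" --pt "-50 0 0 0 0 0 255"

```text
time_s: 2.9
eef_pos: [0.4447, -0.294, 0.1372]
eef_rot: [-0.112, -0.698, -0.113, 0.698]
wrist_force: [0.5, -0.2, -1.3]
opening: 0.155
```

```bash
cat >> h.py <<'E'
def scoopdbg():
    p0,R=pose(); print("tcp",p0.round(4))
    for n in("scene","top"):
        p,P=cloud(n); H=hsv(p); h,s,v=[H[...,k].astype(int) for k in range(3)]; z=P[...,2]
        g=(h>50)&(h<75)&(s>120)&(v>90)&(np.hypot(P[...,0]-p0[0],P[...,1]-p0[1])<.16)&(z<p0[2]-.055)
        q=P[g]; r=cv2.minAreaRect((q[:,:2]*1000).astype(np.float32)); print(n,r,"z",np.nanpercentile(q[:,2],[5,50,95]).round(4))
    w,d=ctrl.camera("wrist"); return w
E
python3 - <<'E'
from h import *
w=scoopdbg(); cv2.imwrite("pics/w2.png",w[:,:,::-1]); print(np.round(ctrl.get_obs()["q"],3))
E
```

```text
tcp [ 0.4447 -0.294   0.1372]
scene ((496.5511169433594, -274.0443115234375), (102.32501220703125, 60.91793441772461), 18.733413696289062) z [0.0453 0.0507 0.064 ]
top ((493.9507751464844, -278.1642761230469), (102.11922454833984, 59.96088409423828), 18.24382972717285) z [0.0505 0.0544 0.0666]
[-0.807  0.196  1.794  0.     1.154  0.444]
```

View pics/w2.png

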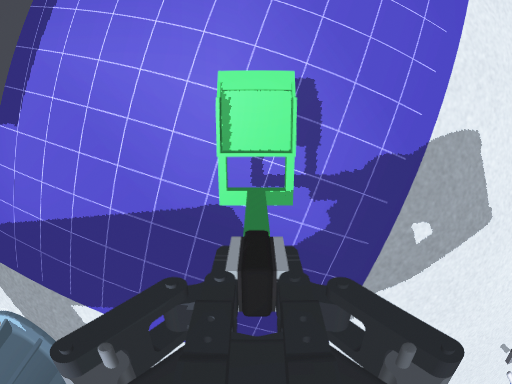

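```bash
cat >> h.py <<'E'
BC=np.array([.551,.0631]); YB=-7.0
def binxy(x,y=0):
    c,s=np.cos(np.radians(YB)),np.sin(np.radians(YB)); return BC+np.array([c*x-s*y,s*x+c*y])
def tobin(x,zunder,pitch=0,y=0,dz=.0886):
    "tool pose putting scoop origin at bin x (m), underside height zunder"
    T,S=Rscoop(YB,pitch,-1); o=np.r_[binxy(x,y),zunder]; return o+S@np.array([-.0685,0,dz]),T
E
python3 - <<'E'
from h import *
rel(*tobin(-.0515,.105))
E
```

```text
shift mm [-56.1, -356.8, -104.8] turn [25.3, 0.1, 0.1]
```

Call:
step_arm --pt "-30 0 0 0 0 0 255" --pt "-56 -25 -8 0 0 0 255" --pt "-56 -75 -22 4 0 0 255" --pt "-56 -125 -37 8 0 0 255" --pt "-56 -175 -52 12 0 0 255" --pt "-56 -225 -67 16 0 0 255" --pt "-56 -275 -82 20 0 0 255" --pt "-56 -320 -95 23 0 0 255" --pt "-56 -357 -105 25.3 0 0 255" --pt "-56 -357 -105 25.3 0 0 255"

```text
time_s: 4.3
eef_pos: [0.4316, 0.0796, 0.1934]
eef_rot: [0.042, -0.705, 0.041, 0.706]
wrist_force: [0.4, 0.1, -0.3]
opening: 0.156
```

Call:
step_arm --pt "0 0 0 0 0 0 255"

```text
time_s: 4.42
eef_pos: [0.4324, 0.0771, 0.1938]
eef_rot: [0.043, -0.705, 0.043, 0.706]
wrist_force: [-0.6, -1.1, -1.0]
opening: 0.156
```

```bash
python3 - <<'E'
from h import *
w=scoopdbg(); rel(*tobin(-.0515,.105)); print(np.round(ctrl.get_obs()["q"],3))
i=ctrl.camera_info("top"); p,P=cloud("top"); q,_=ctrl.camera("scene")
c=p[120:260,230:340]; e=q[160:270,180:310]
A=np.hstack([cv2.resize(c,(400,509)),cv2.resize(e,(400,509))]); cv2.imwrite("pics/b1.png",A[:,:,::-1])
z=P[...,2]; H=hsv(p); t=P[(H[...,1]<70)&(z>.07)&(z<.088)&(P[...,0]>.4)&(P[...,0]<.71)&(abs(P[...,1]-.06)<.06)]
print(cv2.minAreaRect((t[:,:2]*1000).astype(np.float32)))
E
```

```text
tcp [0.4324 0.0771 0.1938]
scene ((478.4588623046875, 45.03184509277344), (117.3200454711914, 109.01427459716797), 83.12044525146484) z [0.1028 0.1073 0.1195]
top ((437.1588134765625, 101.82861328125), (3.5829508304595947, 0.0), -147.23635864257812) z [0.1158 0.1172 0.1186]
shift mm [0.5, -1.2, 1.0] turn [-0.1, 0.0, -0.0]
[-0.096 -0.094  1.972 -0.     1.265  1.598]
((550.8871459960938, 62.5653190612793), (80.80425262451172, 262.75445556640625), 82.74637603759766)
```

View pics/b1.png

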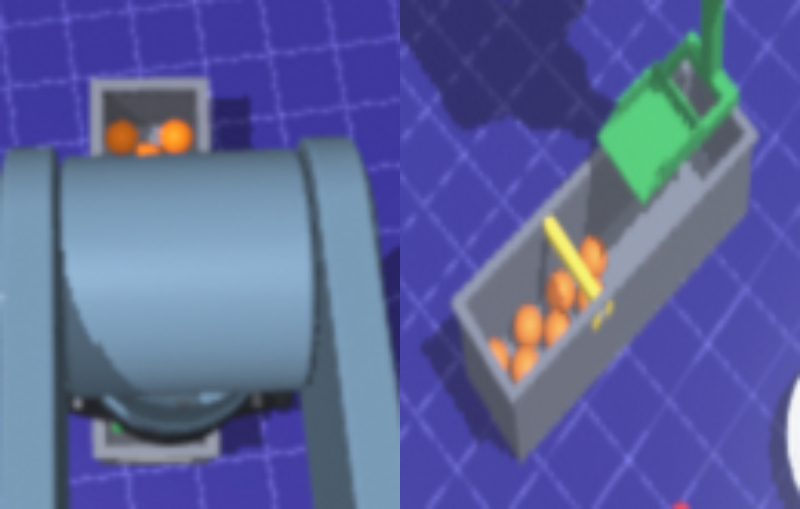

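```bash
cat >> h.py <<'E'
def wcloud():
    p0,R=pose(); w,d=ctrl.camera("wrist"); i=ctrl.camera_info("wrist"); v,u=np.mgrid[:384,:512]
    a=(u-i["cx"])/i["fx"]; b=(v-i["cy"])/i["fx"]; r=np.hypot(a,b)+1e-9; k=np.tan(r)/r*d
    k[r>1.35]=np.nan
    C=np.stack([a*k,b*k,d,np.ones_like(d)],-1)@i["hand_eye"].T
    C=C[...,:3]; C[d<=0]=np.nan
    return w,C,p0+C@R.T
E
python3 - <<'E'
from h import *
w,C,W=wcloud(); cv2.imwrite("pics/w3.png",w[:,:,::-1]); H=hsv(w); h,s,v=[H[...,k].astype(int) for k in range(3)]
g=(h>50)&(h<75)&(s>120)&(v>60); z=W[...,2]
q=C[g&(C[...,0]>.055)]; print("green",len(q),"x",np.nanpercentile(q[:,0],[5,50,95]).round(4)); print(cv2.minAreaRect((q[:,[1,2]]*1000).astype(np.float32)),np.nanpercentile(q[:,1],[.5,99.5]))
m=(s<80)&(z>.071)&(z<.086)&(W[...,0]>.38)&(W[...,0]<.71)&(abs(W[...,1]-.06)<.07); q=W[m]; print("rim",m.sum(),cv2.minAreaRect((q[:,:2]*1000).astype(np.float32)),np.nanmedian(q,0))
t=C[m]
for a in np.arange(-.20,.06,.03):
    k=t[(t[:,2]>a)&(t[:,2]<a+.03)]
    if len(k)>8: print(round(a,2),len(k),np.nanpercentile(k[:,1],[1,99]).round(4))
y=(h>22)&(h<35)&(s>140)&(v>120); print("bar",y.sum(),np.nanmedian(W[y],0),np.nanmin(W[y&(z>.07)],0),np.nanmax(W[y],0))
E
```

```text
green 8502 x [0.0725 0.0853 0.087 ]
((-97.99755859375, -31.366134643554688), (128.12786865234375, 282.8535461425781), 75.23519134521484) [-0.02917677  0.02862678]
rim 3368 ((511.3651428222656, 68.9460678100586), (82.32882690429688, 187.26890563964844), 83.07091522216797) [0.526792   0.0970455  0.07858483]
-0.2 36 [-0.0428  0.0378]
-0.17 626 [-0.0434  0.0385]
-0.14 684 [-0.0431  0.0383]
-0.11 578 [-0.0431  0.0385]
-0.08 460 [-0.043   0.0388]
-0.05 450 [-0.0429  0.0388]
-0.02 464 [-0.0424  0.0388]
0.01 70 [-0.0417  0.0388]
bar 777 [0.58593948 0.05889114 0.07573024] [0.5793453  0.02721116 0.07012456] [0.61678131 0.09233887 0.07831007]
```

View pics/w3.png

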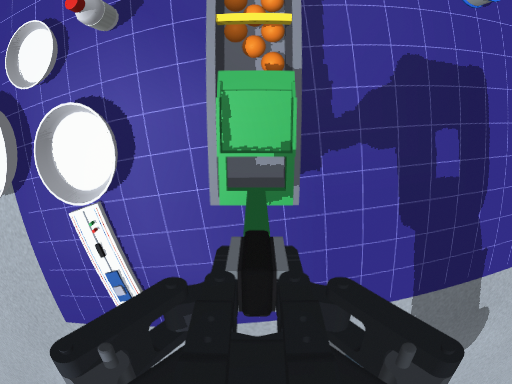

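The wrist view shows the scoop nearly centred over the bin, which sits about 2 mm further towards tool −y. The bar is at row 17, and the nearest ball, (272,62), lies just ahead of the nose. Correcting and lowering.

Call:
step_arm --pt "0 -2 2 0 0 0 255" --pt "15 -2 2 0 0 0 255" --pt "30 -2 2 0 0 0 255" --pt "45 -2 2 0 0 0 255" --pt "60 -2 2 0 0 0 255" --pt "70 -2 2 0 0 0 255" --pt "80 -2 2 0 0 0 255" --pt "88 -2 2 0 0 0 255" --pt "95 -2 2 0 0 0 255" --pt "95 -2 2 0 0 0 255"

```text
time_s: 5.98
eef_pos: [0.4305, 0.0797, 0.0988]
eef_rot: [0.043, -0.705, 0.043, 0.706]
wrist_force: [-0.0, 0.7, -0.8]
opening: 0.154
```

```bash
python3 - <<'E'
from h import *
import h
w,C,W=wcloud(); q,_=ctrl.camera("scene"); o=ctrl.get_obs(); print(o["wrist_force"],o["eef_pos"])
A=np.hstack([cv2.resize(w[0:230,150:360],(420,460)),cv2.resize(q[160:270,180:310],(380,460))]); cv2.imwrite("pics/b2.png",A[:,:,::-1])
h.BC=np.array([.550,.0638]); rel(*tobin(-.0515,.006)); rel(*tobin(0,.006))
E
```

```text
[ 0.05210581 -0.39359202 -0.87544732] [0.43107393 0.07961139 0.09949515]
shift mm [4.9, 1.2, 0.0] turn [0.0, -0.0, -0.0]
shift mm [4.9, 1.2, -51.5] turn [0.0, -0.0, -0.0]
```

View pics/b2.png

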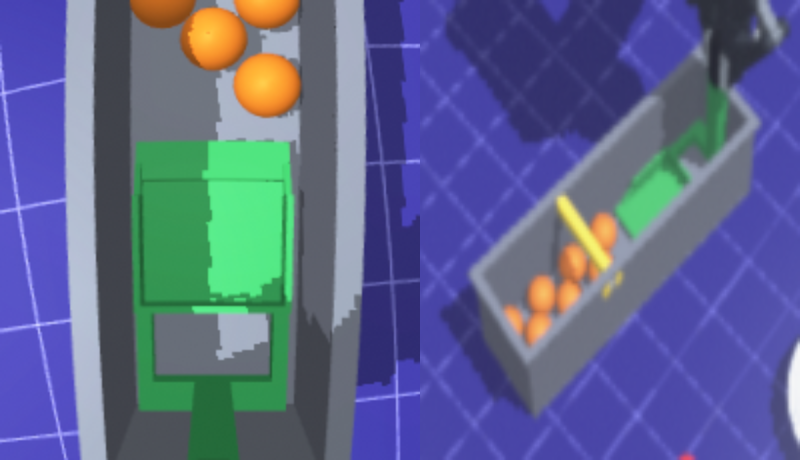

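Scoop is inside the bin with clearance on both sides. Lowering to the floor and starting the push.

Call:
step_arm --pt "3 0.7 0 0 0 0 255" --pt "5 0.7 0 0 0 0 255" --pt "5 0.7 -4 0 0 0 255" --pt "5 0.7 -12 0 0 0 255" --pt "5 0.7 -20 0 0 0 255" --pt "5 0.7 -28 0 0 0 255" --pt "5 0.7 -36 0 0 0 255" --pt "5 0.7 -44 0 0 0 255" --pt "5 0.7 -52 0 0 0 255" --pt "5 0.7 -60 0 0 0 255"

```text
time_s: 7.32
eef_pos: [0.4908, 0.0716, 0.0942]
eef_rot: [0.043, -0.706, 0.043, 0.706]
wrist_force: [-0.4, 0.4, -1.1]
opening: 0.155
```

```bash
cat >> h.py <<'E'
BC=np.array([.550,.0638])
def look(name):
    w,C,W=wcloud(); q,_=ctrl.camera("scene"); o=ctrl.get_obs(); print(o["time_s"],np.round(o["wrist_force"],1),o["eef_pos"])
    cv2.imwrite(name,np.hstack([cv2.resize(w[0:230,150:360],(420,460)),cv2.resize(q[160:270,180:310],(380,460))])[:,:,::-1])
    H=hsv(w); h,s,v=[H[...,k].astype(int) for k in range(3)]; m=(h>4)&(h<18)&(s>150)&(v>60)
    T,S=Rscoop(YB,0,-1); p0,R=pose(); q=C[m]; 
    # scoop coords: sx=-toolz-.0685, sy=-tooly, sz=dz-toolx
    B=np.c_[-q[:,2]-.0685,-q[:,1],.0886-q[:,0]]*1000; k=B[:,0]<45
    print("orange over scoop: n",k.sum(),"sz pct",np.nanpercentile(B[k,2],[50,90,99]).round(1) if k.sum() else '')
E
python3 - <<'E'
from h import *
look("pics/b3.png"); rel(*tobin(.060,.006))
E
```

```text
7.425 [-0.3 -0.2 -1.2] [0.49131481 0.07146595 0.09443067]
orange over scoop: n 1258 sz pct [24.1 27.8 29.5]
shift mm [-0.1, 0.5, -50.7] turn [0.0, -0.0, 0.0]
```

Call:
step_arm --pt "0 0.3 -7 0 0 0 255" --pt "0 0.3 -14 0 0 0 255" --pt "0 0.3 -21 0 0 0 255" --pt "0 0.3 -28 0 0 0 255" --pt "0 0.3 -35 0 0 0 255" --pt "0 0.3 -42 0 0 0 255" --pt "0 0.3 -48 0 0 0 255" --pt "0 0.3 -52 0 0 0 255" --pt "0 0.3 -52 0 0 0 255"

```text
time_s: 8.55
eef_pos: [0.5422, 0.065, 0.0943]
eef_rot: [-0.043, 0.706, -0.043, -0.706]
wrist_force: [-1.2, -0.2, -2.1]
opening: 0.155
```

```bash
python3 - <<'E'
from h import *
look("pics/b4.png"); rel(*tobin(.060,.006))
E
```

```text
8.65 [ 0.  -1.  -1.7] [0.54199606 0.06504762 0.09433421]
orange over scoop: n 5970 sz pct [25.8 39.7 42.7]
shift mm [-0.3, 0.3, 0.4] turn [0.0, -0.0, -0.0]
```

View pics/b4.png

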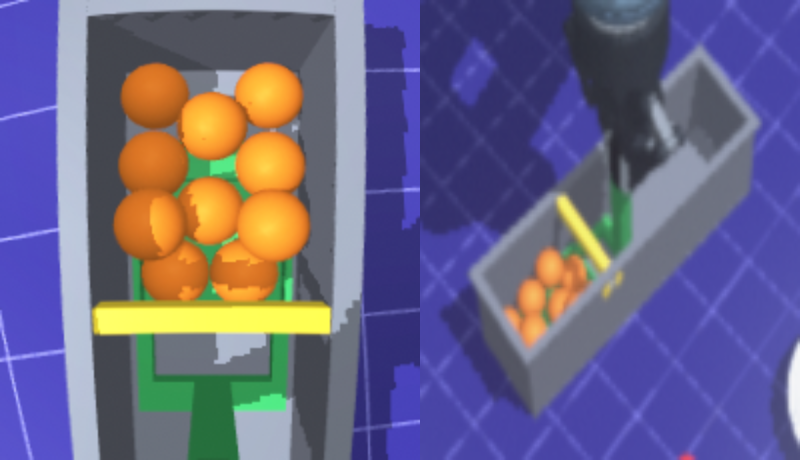

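Heaped: two balls in the back row under the bar, and upper balls at about (150,222), (272,225) and (210,210). Pushing a little deeper for a fuller layer.

Call:
step_arm --pt "0 0 -4 0 0 0 255" --pt "0 0 -8 0 0 0 255" --pt "0 0 -11 0 0 0 255" --pt "0 0 -11 0 0 0 255"

```text
time_s: 9.15
eef_pos: [0.5528, 0.0637, 0.094]
eef_rot: [0.043, -0.706, 0.043, 0.706]
wrist_force: [-0.7, 0.5, -2.7]
opening: 0.154
```

```bash
python3 - <<'E'
from h import *
look("pics/b5.png"); rel(*tobin(.060,.006))
E
```

```text
9.25 [-0.7 -0.5 -3.2] [0.55275591 0.06368853 0.09409359]
orange over scoop: n 6236 sz pct [31.6 44.7 47.7]
shift mm [-0.5, 0.2, 11.2] turn [0.0, 0.0, -0.0]
```

View pics/b5.png

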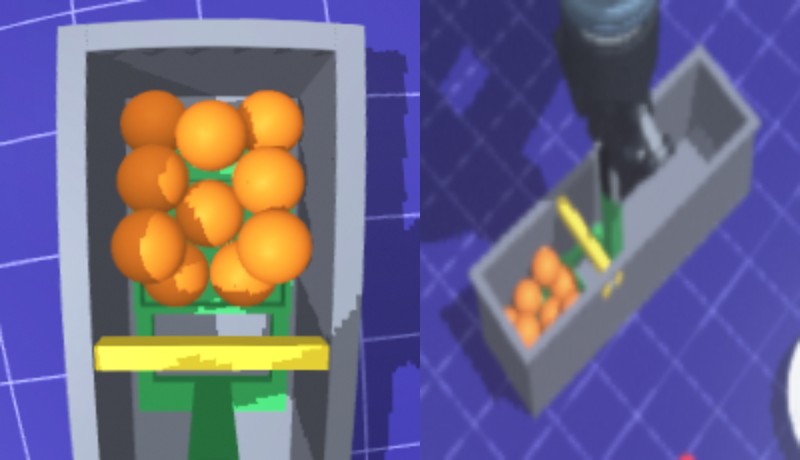

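```bash
python3 - <<'E'
from h import *
rel(*tobin(.070,.032,-5)); 
E
```

```text
shift mm [-20.2, 0.2, 8.7] turn [0.0, 5.0, -0.0]
```

Call:
step_arm --pt "-4 0 2 0 1 0 255" --pt "-8 0 3.5 0 2 0 255" --pt "-12 0 5 0 3 0 255" --pt "-16 0 7 0 4 0 255" --pt "-20 0 8.7 0 5 0 255" --pt "-20 0 8.7 0 5 0 255" --pt "-20 0 8.7 0 5 0 255"

```text
time_s: 10.12
eef_pos: [0.544, 0.0648, 0.1143]
eef_rot: [-0.041, 0.736, -0.045, -0.674]
wrist_force: [-3.4, 1.7, -2.7]
opening: 0.154
```

```bash
python3 - <<'E'
from h import *
look("pics/b6.png"); rel(*tobin(.070,.032,-5)); rel(*tobin(-.035,.032,-5))
E
```

```text
10.225 [-2.7  0.7 -2.4] [0.54414296 0.06479651 0.1141039 ]
orange over scoop: n 5469 sz pct [27.4 41.6 44.5]
shift mm [-0.2, 0.3, 0.0] turn [0.0, 0.0, 0.0]
shift mm [-9.3, 0.2, 104.6] turn [0.0, 0.0, 0.0]
```

View pics/b6.png

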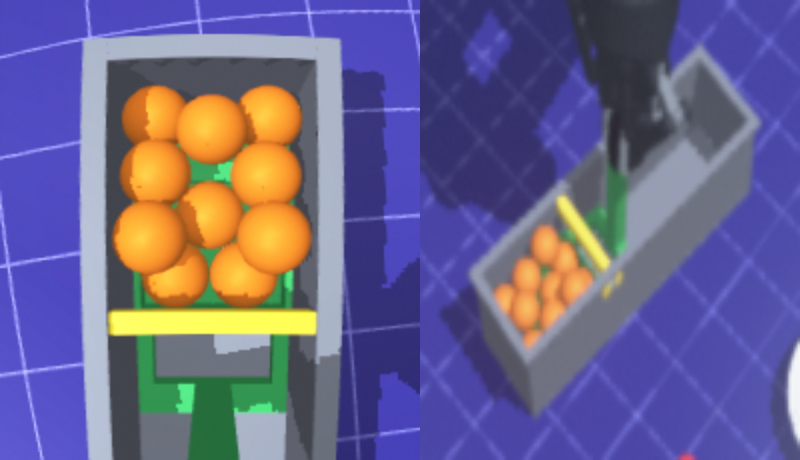

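Call:
step_arm --pt "-0.4 0 4 0 0 0 255" --pt "-0.8 0 9 0 0 0 255" --pt "-1.2 0 14 0 0 0 255" --pt "-1.7 0 19 0 0 0 255" --pt "-2.1 0 24 0 0 0 255" --pt "-2.6 0 29 0 0 0 255" --pt "-3.0 0 34 0 0 0 255" --pt "-3.5 0 39 0 0 0 255" --pt "-3.9 0 44 0 0 0 255" --pt "-4.4 0 49 0 0 0 255"

```text
time_s: 11.48
eef_pos: [0.4951, 0.0708, 0.1144]
eef_rot: [-0.041, 0.736, -0.045, -0.674]
wrist_force: [0.3, -0.4, -1.8]
opening: 0.16
```

```bash
python3 - <<'E'
from h import *
look("pics/b7.png"); rel(*tobin(-.035,.032,-5))
E
```

```text
11.575 [-0.3 -0.2 -1.2] [0.49476543 0.07088038 0.11428987]
orange over scoop: n 2101 sz pct [23.3 26.2 27.6]
shift mm [-4.8, 0.3, 55.1] turn [0.0, 0.0, 0.0]
```

View pics/b7.png

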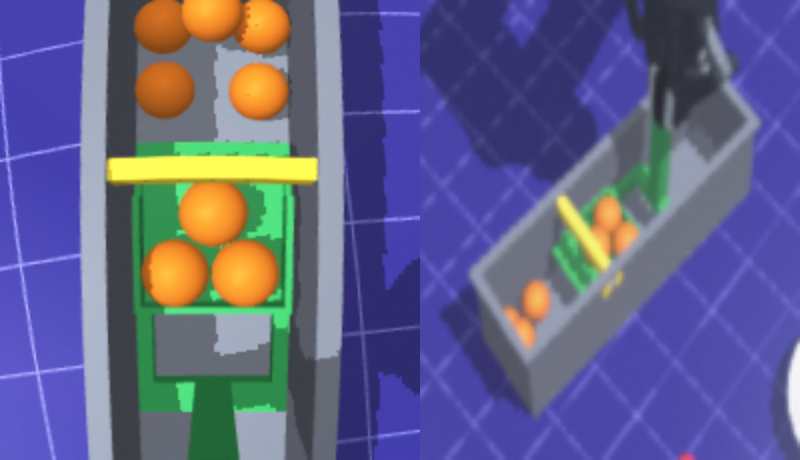

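Three balls sit in the pan as a single layer and the rest are beyond the bar. Finishing the draw-back.

Call:
step_arm --pt "-0.5 0 6 0 0 0 255" --pt "-1.1 0 12 0 0 0 255" --pt "-1.6 0 18 0 0 0 255" --pt "-2.1 0 24 0 0 0 255" --pt "-2.6 0 30 0 0 0 255" --pt "-3.2 0 36 0 0 0 255" --pt "-3.7 0 42 0 0 0 255" --pt "-4.4 0 50 0 0 0 255" --pt "-4.6 0 53 0 0 0 255" --pt "-4.6 0 53 0 0 0 255"

```text
time_s: 12.82
eef_pos: [0.4424, 0.0772, 0.1144]
eef_rot: [-0.041, 0.736, -0.045, -0.674]
wrist_force: [0.6, 0.5, -1.9]
opening: 0.152
```

Call:
step_arm --pt "0 0 0 0 0 0 255" --pt "-10 0 -1 0 0 0 255" --pt "-30 0 -2.6 0 0 0 255" --pt "-50 0 -4.4 0 0 0 255" --pt "-70 0 -6.1 0 0 0 255" --pt "-90 0 -7.9 0 0 0 255" --pt "-100 0 -8.7 0 0 0 255" --pt "-100 0 -8.7 0 0 0 255"

```text
time_s: 13.82
eef_pos: [0.4431, 0.0772, 0.2156]
eef_rot: [-0.041, 0.737, -0.045, -0.674]
wrist_force: [-0.1, -0.4, -2.1]
opening: 0.154
```

```bash
python3 - <<'E'
from h import *
look("pics/b8.png"); o=ctrl.get_obs(); print(np.round(o["q"],4))
D=[([-1.4573,.1815,1.6079,1.3538],[.18071,-.54536,.23047]),([-.797,.130,1.753,1.262],[.44718,-.28899,.18966]),([-.807,.196,1.794,1.154],[.4447,-.294,.1372]),([-.096,-.094,1.972,1.265],[.4324,.0771,.1938]),(list(np.array(o["q"])[[0,1,2,4]]),list(o["eef_pos"]))]
A=[];b=[]
for q,p in D:
    q1,q2,q3,q5=q; r=np.cos(q1)*p[0]+np.sin(q1)*p[1]; l=-np.sin(q1)*p[0]+np.cos(q1)*p[1]
    s,c=np.sin,np.cos; f=q2+q3; t=f+q5; print("r",round(r,4),"lat",round(l,4),"phi",round(t,4))
    A+=[[1,0,s(q2),s(f),c(f),s(t)],[0,1,c(q2),c(f),-s(f),c(t)]]; b+=[r,p[2]]
x,res,rk,sv=np.linalg.lstsq(np.array(A),np.array(b),rcond=None); print("a,h,L2,L3,E,Lt",x.round(3),rk,sv.round(3),(np.array(A)@x-b).round(4))
E
```

```text
13.925 [ 0.2  0.2 -1.8] [0.44209918 0.07722791 0.21413226]
orange over scoop: n 2623 sz pct [24.1 26.9 28. ]
[-0.0906 -0.1598  1.9891 -0.0029  1.2261  1.6028]
r 0.5623 lat 0.1178 phi 3.1432
r 0.5192 lat 0.1179 phi 3.145
r 0.5199 lat 0.1178 phi 3.144
r 0.423 lat 0.1182 phi 3.143
r 0.4333 lat 0.1169 phi 3.0554
a,h,L2,L3,E,Lt [0.002 0.312 0.438 0.512 0.085 0.319] 6 [4.461 3.162 0.264 0.116 0.106 0.042] [ 0.     -0.0001 -0.      0.0001  0.     -0.0001  0.      0.     -0.
  0.    ]
```

```bash
cat >> h.py <<'E'
DC=np.array([.490,.293]); HD=198.9
def atdish(znose,pitch,back=.018,yaw=HD,D=None):
    "nose 'back' behind dish centre at height znose"
    T,S=Rscoop(yaw,pitch,-1); hd=np.array([np.cos(np.radians(yaw)),np.sin(np.radians(yaw))])
    n=np.r_[(DC if D is None else D)-back*hd,znose]; o=n-S@np.array([.037,0,.001]); return o+S@np.array([-.0685,0,.0886]),T
def ik(p,phi):
    from scipy.optimize import fsolve
    a,hh,L2,L3,E,Lt=.002,.312,.438,.512,.085,.319; l=.118
    q1=np.arctan2(p[1],p[0])-np.arcsin(l/np.hypot(*p[:2])); r=np.cos(q1)*p[0]+np.sin(q1)*p[1]
    s,c=np.sin,np.cos
    f=lambda x:[a+L2*s(x[0])+L3*s(sum(x))+E*c(sum(x))+Lt*s(phi)-r,hh+L2*c(x[0])+L3*c(sum(x))-E*s(sum(x))+Lt*c(phi)-p[2]]
    x,_,ok,_=fsolve(f,[.1,1.8],full_output=1); return np.round([q1,x[0],x[1],phi-sum(x),ok],3)
E
python3 - <<'E'
from h import *
for z,t in((.12,-5),(.10,0),(.06,20),(.04,35),(.04,45),(.04,55),(.04,62)):
    p,T=atdish(z,t); print(z,t,p.round(3),ik(p,np.pi-np.radians(t)))
p0,R0=pose(); p1,T1=atdish(.12,-5)
# transit waypoints: translate with yaw turning -7 -> 198.9
S0=R0
for k in range(0,21):
    f=k/20; Rk=Rscoop(YB+f*(HD-YB),-5,-1)[0]; p=p0+(p1-p0)*f; t=R0.T@(p-p0)*1000; r=Rn.from_matrix(R0.T@Rk).as_rotvec(degrees=True); print(k,t.round(1).tolist(),r.round(1).tolist())
E
```

```text
0.12 -5 [0.614 0.335 0.198] [0.331 0.54  1.203 1.485 1.   ]
0.1 0 [0.607 0.333 0.188] [0.331 0.472 1.32  1.349 1.   ]
0.06 20 [0.572 0.321 0.178] [0.331 0.201 1.737 0.855 1.   ]
0.04 35 [0.541 0.311 0.172] [0.331 0.037 2.024 0.47  1.   ]
0.04 45 [0.519 0.303 0.177] [ 0.331 -0.055  2.194  0.217  1.   ]
0.04 55 [0.496 0.295 0.177] [ 0.331 -0.097  2.348 -0.07   1.   ]
0.04 62 [0.481 0.29  0.174] [ 0.331 -0.076  2.441 -0.305  1.   ]
0 [0.0, 0.0, 0.0] [0.0, 0.1, -0.0]
1 [1.4, -13.9, -6.9] [-10.2, 0.1, -0.9]
2 [2.8, -27.7, -13.7] [-20.5, 0.1, -1.8]
3 [4.2, -41.6, -20.6] [-30.7, 0.1, -2.7]
4 [5.6, -55.4, -27.4] [-41.0, 0.1, -3.6]
5 [7.0, -69.3, -34.3] [-51.3, 0.1, -4.5]
6 [8.4, -83.1, -41.1] [-61.5, 0.1, -5.4]
7 [9.8, -97.0, -48.0] [-71.8, 0.1, -6.2]
8 [11.2, -110.8, -54.8] [-82.0, 0.0, -7.1]
9 [12.6, -124.7, -61.7] [-92.3, 0.0, -8.0]
10 [14.0, -138.5, -68.5] [-102.5, 0.0, -8.9]
11 [15.4, -152.4, -75.4] [-112.8, 0.0, -9.8]
12 [16.8, -166.2, -82.2] [-123.1, 0.0, -10.7]
13 [18.2, -180.1, -89.1] [-133.3, 0.0, -11.6]
14 [19.6, -193.9, -95.9] [-143.6, 0.0, -12.5]
15 [21.0, -207.8, -102.8] [-153.8, 0.0, -13.4]
16 [22.4, -221.6, -109.6] [-164.1, 0.0, -14.3]
17 [23.8, -235.5, -116.5] [-174.3, 0.0, -15.2]
18 [25.2, -249.3, -123.4] [174.1, 0.0, 15.1]
19 [26.6, -263.2, -130.2] [163.8, 0.0, 14.2]
20 [28.0, -277.1, -137.1] [153.5, 0.0, 13.4]
```

```bash
python3 - <<'E'
from h import *
for yaw in(18.9,):
  for z,t in((.12,-5),(.10,0),(.06,20),(.04,35),(.04,45),(.04,55),(.04,62)):
    p,T=atdish(z,t,yaw=yaw); print(z,t,p.round(3),ik(p,np.pi+np.radians(t)))
yaw=18.9
p0,R0=pose(); p1,T1=atdish(.12,-5,yaw=yaw); rel(p1,T1)
for f in(.25,.5,.75):
    Rk=Rscoop(YB+f*(yaw-YB),-5,-1)[0]; rel(p0+(p1-p0)*f,Rk)
E
```

```text
0.12 -5 [0.366 0.251 0.198] [ 0.331 -0.155  2.018  1.191  1.   ]
0.1 0 [0.373 0.253 0.188] [ 0.331 -0.059  1.951  1.249  1.   ]
0.06 20 [0.408 0.265 0.178] [0.331 0.291 1.626 1.574 1.   ]
0.04 35 [0.439 0.275 0.172] [0.331 0.555 1.355 1.842 1.   ]
0.04 45 [0.461 0.283 0.177] [0.331 0.724 1.158 2.045 1.   ]
0.04 55 [0.484 0.291 0.177] [0.331 0.9   0.953 2.248 1.   ]
0.04 62 [0.499 0.296 0.174] [0.331 1.029 0.802 2.393 1.   ]
shift mm [7.7, -162.9, 97.3] turn [-25.8, 0.1, -2.2]
shift mm [1.9, -40.7, 24.3] turn [-6.4, 0.1, -0.6]
shift mm [3.8, -81.5, 48.7] turn [-12.9, 0.1, -1.1]
shift mm [5.8, -122.2, 73.0] turn [-19.3, 0.1, -1.7]
```

Outward heading is feasible through 62° of tip, so carrying the level scoop over the dish.

Call:
step_arm --pt "0.3 -6 4 -1 0 0 255" --pt "1 -18 11 -3 0 -0.2 255" --pt "1.7 -36 22 -6 0 -0.5 255" --pt "2.7 -58 35 -9.2 0 -0.8 255" --pt "3.8 -81 49 -13 0 -1.1 255" --pt "5 -105 63 -16.6 0 -1.4 255" --pt "6 -127 76 -20 0 -1.7 255" --pt "6.8 -145 87 -23 0 -2 255" --pt "7.4 -157 94 -25 0 -2.1 255" --pt "7.7 -163 97 -25.8 0 -2.2 255"

```text
time_s: 15.18
eef_pos: [0.3664, 0.2514, 0.1984]
eef_rot: [0.112, 0.727, 0.122, -0.666]
wrist_force: [1.2, -0.2, -0.3]
opening: 0.154
```

Call:
step_arm --pt "0 0 0 0 0 0 255" --pt "0 0 0 0 0 0 255"

```text
time_s: 15.42
eef_pos: [0.3673, 0.2503, 0.1987]
eef_rot: [0.111, 0.727, 0.12, -0.666]
wrist_force: [-0.2, -0.1, -0.7]
opening: 0.153
```

```bash
python3 - <<'E'
from h import *
look("pics/d1.png"); print(np.round(ctrl.get_obs()["q"],3))
w,C,W=wcloud(); H=hsv(w); z=W[...,2]; m=(H[...,1]<60)&(H[...,2]>120)&(z>.024)&(z<.036)&(np.hypot(W[...,0]-.49,W[...,1]-.293)<.085)
q=W[m]; print("dish rim wrist",m.sum(),cv2.minEnclosingCircle((q[:,:2]*1000).astype(np.float32)))
for z,t in((.12,-5),(.09,5),(.06,15),(.04,25),(.04,30),(.04,35),(.04,45),(.04,55),(.04,62)): print(z,t,end=" "); rel(*atdish(z,t,yaw=18.9))
E
```

```text
15.525 [ 0.7 -1.4 -1.3] [0.36739967 0.25024341 0.19869856]
orange over scoop: n 2718 sz pct [24.  26.8 28. ]
[ 3.310e-01 -1.540e-01  2.017e+00 -1.000e-03  1.191e+00  1.573e+00]
dish rim wrist 1174 ((489.5921630859375, 294.4419250488281), 63.83924865722656)
0.12 -5 shift mm [0.5, -0.7, 0.9] turn [-0.0, 0.0, -0.1]
0.09 5 shift mm [13.4, -0.7, -13.3] turn [-0.0, -10.0, -0.1]
0.06 15 shift mm [29.5, -0.8, -30.2] turn [-0.0, -20.0, -0.1]
0.04 25 shift mm [39.2, -0.8, -50.0] turn [-0.1, -30.0, -0.1]
0.04 30 shift mm [35.6, -0.8, -61.4] turn [-0.1, -35.0, -0.1]
0.04 35 shift mm [32.9, -0.8, -73.1] turn [-0.1, -40.0, -0.0]
0.04 45 shift mm [30.7, -0.8, -96.9] turn [-0.1, -50.0, -0.0]
0.04 55 shift mm [32.7, -0.8, -120.7] turn [-0.1, -60.0, -0.0]
0.04 62 shift mm [36.5, -0.8, -137.0] turn [-0.1, -67.0, -0.0]
```

Call:
step_arm --pt "7 -1 -7 0 -5 0 255" --pt "13.4 -1 -13.3 0 -10 0 255" --pt "21 -1 -21 0 -15 0 255" --pt "29.5 -1 -30 0 -20 0 255" --pt "34 -1 -40 0 -25 0 255" --pt "39 -1 -50 0 -30 0 255" --pt "35.6 -1 -61.4 0 -35 0 255" --pt "33 -1 -73 0 -40 0 255" --pt "32 -1 -80 0 -43 0 255" --pt "31.5 -1 -87 0 -46 0 255"

```text
time_s: 16.82
eef_pos: [0.4523, 0.2804, 0.1745]
eef_rot: [-0.149, -0.409, -0.067, 0.898]
wrist_force: [-0.0, -0.6, -2.2]
opening: 0.155
```

```bash
python3 - <<'E'
from h import *
look("pics/d2.png")
for z,t in((.04,45),(.04,50),(.04,55),(.045,60),(.045,65)): print(z,t,end=" "); rel(*atdish(z,t,yaw=18.9))
E
```

```text
16.925 [ 0.4 -0.1 -1.4] [0.45237734 0.28024501 0.17342849]
orange over scoop: n 181 sz pct [-677.1 -521.1  172.5]
0.04 45 shift mm [-8.3, 0.1, -4.8] turn [-0.1, -3.9, -0.0]
0.04 50 shift mm [-16.6, 0.1, -13.4] turn [-0.1, -8.9, -0.0]
0.04 55 shift mm [-24.1, 0.1, -22.7] turn [-0.1, -13.9, -0.0]
0.045 60 shift mm [-34.5, 0.1, -29.4] turn [-0.1, -18.9, 0.0]
0.045 65 shift mm [-40.3, 0.1, -39.9] turn [-0.1, -23.9, 0.0]
```

Call:
step_arm --pt "-8 0 -5 0 -4 0 255" --pt "-16.5 0 -13 0 -9 0 255" --pt "-24 0 -23 0 -14 0 255" --pt "-34.5 0 -29 0 -19 0 255" --pt "-34.5 0 -29 0 -19 0 255" --pt "-34.5 0 -29 0 -19 0 255" --pt "-34.5 0 -29 0 -19 0 255"

```text
time_s: 17.8
eef_pos: [0.4934, 0.2951, 0.1832]
eef_rot: [-0.159, -0.257, -0.042, 0.952]
wrist_force: [0.1, -0.6, -1.4]
opening: 0.157
```

```bash
cat >> h.py <<'E'
def balls(n="scene"):
    p,P=cloud(n); H=hsv(p); h,s,v=[H[...,k].astype(int) for k in range(3)]; m=((h>4)&(h<18)&(s>150)&(v>80)&(P[...,0]>.1)&(P[...,0]<.8)).astype(np.uint8)
    nb,L,S,C=cv2.connectedComponentsWithStats(m)
    for j in range(1,nb):
        if S[j,4]>12: print(n,C[j].round(),S[j,4],np.nanmedian(P[L==j],0).round(3))
    return p
E
python3 - <<'E'
from h import *
q=balls(); cv2.imwrite("pics/d3.png",cv2.resize(q[140:300,180:420],(720,480))[:,:,::-1])
E
```

```text
scene [237. 223.] 23 [0.583 0.056 0.023]
scene [218. 234.] 77 [0.638 0.044 0.026]
```

```bash
python3 - <<'E'
from h import *
for z,t in((.07,60),(.10,45),(.13,30),(.13,15),(.13,0)): print(z,t,end=" "); rel(*atdish(z,t,yaw=18.9))
E
```

```text
0.07 60 shift mm [-12.0, 0.9, 18.4] turn [-0.0, -0.2, -0.1]
0.1 45 shift mm [3.1, 0.9, 63.5] turn [-0.0, 14.8, -0.1]
0.13 30 shift mm [22.2, 1.0, 100.1] turn [-0.0, 29.8, -0.1]
0.13 15 shift mm [58.0, 0.9, 101.6] turn [-0.0, 44.8, -0.1]
0.13 0 shift mm [92.9, 0.9, 93.7] turn [-0.0, 59.8, -0.1]
```

Call:
step_arm --pt "-12 1 18 0 0 0 255" --pt "-5 1 40 0 7 0 255" --pt "3 1 63 0 15 0 255" --pt "12 1 82 0 22 0 255" --pt "22 1 100 0 30 0 255" --pt "40 1 101 0 37 0 255" --pt "58 1 101 0 45 0 255" --pt "75 1 98 0 52 0 255" --pt "93 1 94 0 60 0 255" --pt "93 1 94 0 60 0 255"

```text
time_s: 19.1
eef_pos: [0.3689, 0.2517, 0.2166]
eef_rot: [-0.117, -0.697, -0.116, 0.698]
wrist_force: [0.7, -1.0, -1.6]
opening: 0.156
```

```bash
python3 - <<'E'
from h import *
q=balls(); w,C,W=wcloud(); o=ctrl.get_obs(); print(o["eef_pos"],o["time_s"])
H=hsv(w); h,s,v=[H[...,k].astype(int) for k in range(3)]; m=((h>4)&(h<18)&(s>150)&(v>60)).astype(np.uint8); nb,L,S,Ct=cv2.connectedComponentsWithStats(m)
for j in range(1,nb):
    if S[j,4]>20: print("wrist",Ct[j].round(),S[j,4],np.nanmedian(W[L==j],0).round(3))
cv2.imwrite("pics/d4.png",np.hstack([cv2.resize(w,(420,315)),cv2.resize(q[140:300,180:420],(380,315))])[:,:,::-1])
E
```

```text
scene [237. 223.] 26 [0.584 0.056 0.023]
scene [219. 232.] 46 [0.634 0.041 0.024]
scene [214. 237.] 22 [0.658 0.053 0.038]
[0.37350477 0.25286429 0.2188453 ] 19.2
wrist [475.  32.] 330 [0.652 0.044 0.031]
wrist [259.  28.] 332 [0.527 0.303 0.027]
wrist [236.  33.] 332 [0.513 0.325 0.027]
wrist [280.  36.] 333 [0.526 0.278 0.026]
wrist [470.  50.] 144 [0.627 0.04  0.027]
wrist [452.  81.] 184 [0.571 0.056 0.027]
```

Three balls are in the dish. Carrying the scoop back to its original free spot.

```bash
python3 - <<'E'
from h import *
T,_=Rscoop(18.3,0,-1); rel(np.array([.445,-.294,.2166]),T); rel(np.array([.445,-.294,.0895]),T)
E
```

```text
shift mm [2.5, 540.5, 109.7] turn [0.6, -0.1, -0.1]
shift mm [129.6, 540.4, 110.0] turn [0.6, -0.1, -0.1]
```

Call:
step_arm --pt "0 20 4 0 0 0 255" --pt "0 60 12 0 0 0 255" --pt "0 105 21 0 0 0 255" --pt "0 150 30 0 0 0 255" --pt "0 195 40 0 0 0 255" --pt "0 240 49 0 0 0 255" --pt "0 285 58 0 0 0 255" --pt "0 330 67 0 0 0 255" --pt "0 375 76 0 0 0 255" --pt "0 405 82 0 0 0 255"

```text
time_s: 20.45
eef_pos: [0.4285, -0.1605, 0.2189]
eef_rot: [0.116, 0.698, 0.115, -0.697]
wrist_force: [0.5, 0.1, -0.6]
opening: 0.154
```

Call:
step_arm --pt "0 45 9 0 0 0 255" --pt "0 90 18 0 0 0 255" --pt "0 125 25 0 0 0 255" --pt "0 135 27 0.6 0 0 255" --pt "0 135 27 0.6 0 0 255" --pt "0 135 27 0.6 0 0 255"

```text
time_s: 21.2
eef_pos: [0.4452, -0.2925, 0.2174]
eef_rot: [-0.113, -0.698, -0.113, 0.698]
wrist_force: [-1.0, 0.7, -1.7]
opening: 0.158
```

```bash
python3 - <<'E'
from h import *
T,_=Rscoop(18.3,0,-1); rel(np.array([.445,-.294,.0895]),T); balls("top"); balls("scene")
E
```

```text
shift mm [127.9, 1.3, 0.7] turn [0.1, 0.0, -0.0]
top [270. 156.] 159 [0.659 0.052 0.03 ]
top [263. 167.] 57 [0.632 0.073 0.029]
top [278. 168.] 48 [0.626 0.032 0.028]
top [269. 189.] 109 [0.573 0.068 0.028]
top [186. 216.] 78 [0.528 0.288 0.028]
top [172. 223.] 41 [0.516 0.321 0.028]
scene [237. 223.] 26 [0.584 0.056 0.022]
scene [219. 232.] 48 [0.634 0.04  0.024]
scene [214. 237.] 22 [0.658 0.053 0.04 ]
```

Call:
step_arm --pt "40 1 0 0 0 0 255" --pt "80 1 0 0 0 0 255" --pt "110 1 0 0 0 0 255" --pt "122 1 0 0 0 0 255" --pt "127 1 0 0 0 0 255" --pt "128.5 1 0 0 0 0 255" --pt "128.5 1 0 0 0 0 255" --pt "128.5 1 0 0 0 0 255"

```text
time_s: 22.3
eef_pos: [0.4458, -0.2949, 0.0896]
eef_rot: [0.113, 0.698, 0.112, -0.698]
wrist_force: [0.3, -0.7, -1.3]
opening: 0.156
```

Call:
step_arm --pt "0 0 0 0 0 0 200" --pt "0 0 0 0 0 0 130" --pt "0 0 0 0 0 0 60" --pt "0 0 0 0 0 0 0" --pt "0 0 0 0 0 0 0" --pt "0 0 0 0 0 0 0" --pt "-20 0 0 0 0 0 0" --pt "-60 0 0 0 0 0 0" --pt "-110 0 0 0 0 0 0" --pt "-110 0 0 0 0 0 0"

```text
time_s: 23.55
eef_pos: [0.4475, -0.2965, 0.2036]
eef_rot: [0.116, 0.7, 0.11, -0.696]
wrist_force: [0.9, -0.6, -0.3]
opening: 1.001
```

```bash
python3 - <<'E'
from h import *
p0=pose()[0]; print(p0)
for n in("scene","top"):
    p=balls(n); 
    pp,P=cloud(n); H=hsv(pp); h,s,v=[H[...,k].astype(int) for k in range(3)]
    g=(h>50)&(h<75)&(s>120)&(v>90)&(np.hypot(P[...,0]-.5,P[...,1]+.27)<.12); q=P[g&(P[...,2]<.02)]
    print(n,cv2.minAreaRect((q[:,:2]*1000).astype(np.float32)),np.nanmedian(q[:,2]))
    pp=pp[60:330] if n=="top" else pp[60:330,:]
    cv2.imwrite(f"pics/e_{n}.png",cv2.resize(pp,(400,300))[:,:,::-1])
cv2.imwrite("pics/e.png",np.hstack([cv2.imread("pics/e_scene.png"),cv2.imread("pics/e_top.png")]))
E
```

```text
[ 0.44753839 -0.29653794  0.20356949]
scene [237. 223.] 25 [0.583 0.057 0.023]
scene [219. 231.] 47 [0.634 0.04  0.023]
scene [214. 237.] 22 [0.658 0.054 0.038]
scene ((496.3872985839844, -276.6468811035156), (100.95198059082031, 61.77513885498047), 19.80919647216797) 0.0017021745577607827
top [270. 156.] 162 [0.659 0.052 0.03 ]
top [263. 168.] 58 [0.632 0.073 0.029]
top [278. 168.] 47 [0.627 0.033 0.028]
top [269. 189.] 112 [0.573 0.068 0.028]
top [186. 216.] 77 [0.528 0.288 0.028]
top [172. 223.] 41 [0.516 0.321 0.028]
top ((494.57098388671875, -280.3683166503906), (102.15665435791016, 58.637794494628906), 18.637922286987305) 0.006083958581422966
```

View pics/e.png

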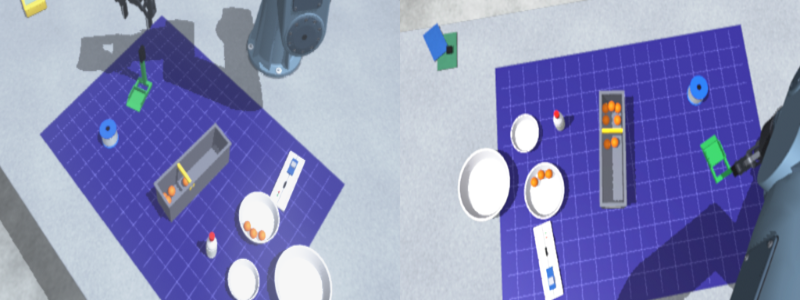

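```bash
python3 -c "
from bench import ctrl
print(ctrl.get_obs()['time_s'],ctrl.hand_in())"
```

```text
the job is handed in; nothing more can be done
23.75 None
```

The job is done and handed in at 23.75 s of the 69 s allowed. I gripped the scoop, pushed it under the balls until it was heaped, raised it with the nose tilted up 5°, and drew it back under the yellow bar. That left a level layer of three balls, which I tipped into the middle-sized dish (about 128 mm across). I then stood the scoop back near its starting place and released it.

**Final checks**
- **Dish:** The last picture shows three balls in the dish, lying together near its far wall. I estimate each about 40 mm from the dish centre, against the 50 mm limit.
- **Scoop:** It stands on the bench with its low parts measured 2 to 6 mm up, as before the job. The open gripper is about 75 mm above its grip.
- **Other objects:** The glue bottle, spool and breadboard look unmoved, judged by eye.
- **Other balls:** The seven others should all be in the bin; none is visible anywhere else. I could not count them one by one, because the bar and bin walls hide some and the others merge in the masks.

**Disagreements**
- The scene and top cameras disagreed by about 4 mm in y. I corrected for this using the gripped scoop and the wrist camera.
- In one of the two fixed cameras, the scoop's heading reads about 1° different after release than before. This does not affect whether it stands upright.

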